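# Unlatch the embossing press and hold its arm up off the ball stud

### The job

Open the small green bench press: fold its orange latch guard up and back to about 110 degrees (a little past upright) and leave it standing there, then pull the red-knobbed spring latch sideways (square to the press arm, away from you), and while it is pulled lift the press arm off the ball stud by that knob. Finish while still holding the arm with the gripper, raised to about 25 degrees and at rest: do not let go of it or put it down. Leave the loose things round the press where they are.

Things in the scene. Friction and masses are not known exactly. Their poses are not given: they have to be found in the camera images.
- press_base: Fixed green base plate of the press, 230 x 100 x 10 mm; place and yaw vary. Origin: centre of its underside. x runs along the press arm, from the coupler end (-x, to the right seen from the robot) to the pivot end (+x, left); y points roughly back to the robot, z up. 'Local' below means this frame, all closed. Steel ball stud: 35 mm ball, centre at local (-85, 0, 36) mm.
- press_arm (a joint): Angle of the grey press arm (28 mm wide; 0.5 kg with latch and guard) about its pivot, rad: 0 = down, cup over the ball; grows as the coupler end is lifted (stop 0.9). Axis: base y through point press_pivot. It swings freely and falls back if let go; lifting it at the latch knob takes 2 to 5 N. With the latch home, the bolt under the ball keeps it from rising.
- latch (a joint): Travel of the spring latch, m: 0 = home (bolt under the ball), grows to 0.018 at its stop as the red knob is pulled towards the base's -y (away from the robot), square to the arm. The bolt is clear of the ball from 0.011 on. The spring pulls back with 6 N at home, 9.6 N at the stop. The arm carries the latch, so the knob rises with the arm.
- guard (a joint): Angle of the orange guard relative to the press arm, rad: 0 = level over the latch knob, 1.57 = upright; grows as its free end goes up and back towards the base's +x (stop 2.5). 110 degrees is 1.92. Stiff hinge (0.18 N m): it stays where it is left. Starts between 0 and 0.3.
- latch_knob (a point): Centre of the latch's red ball knob, 22 mm across, on an upright 9 mm pin: local (-85, -36, 100) mm with latch home and arm down. Nearest thing below, beside the pin: the spring barrel, its top 30 mm below the knob's centre, on the knob's +y side. The closed guard lies about 12 mm above the knob's top.
- guard_knob (a point): Centre of the black ball knob, 20 mm across, on an 8 mm rod standing out of the middle of the guard's free edge, in the panel's plane; the panel's edge is 30 mm from it. It is 132 mm from the guard's hinge axis; local (-142, -13, 124) mm with the guard closed.
- guard_hinge (a point): Point on the guard's hinge axis (along the base's y), mid-width of the guard: local (-10, -13, 122) mm; carried by the arm. The panel is 90 mm wide, 3 mm thick and reaches 102 mm from the axis.
- press_pivot (a point): Point on the press arm's pivot axis (along the base's y), mid-width: local (95, 0, 40) mm. With the arm down the latch knob is 180 mm in front of it and 60 mm above it.
- thread_spool_1: Loose bystander: crimson thread spool, 28 mm across, 50 mm tall, standing on the cutting board. Origin under its centre.
- thread_spool_4: Loose bystander: cream thread spool, 33 mm across, 58 mm tall, standing on the bench right of the press. Origin under its centre.
- jar_orange_lid: Loose bystander: jar with orange lid, 64 mm across, 72 mm tall. Origin under its centre.
- ribbon_bobbin: Loose bystander: white bobbin with dark red ribbon, 60 mm across, 26 mm tall, on the cutting board. Origin under its centre.
- pin_tin_1: Loose bystander: round blue tin, 62 mm across, 27 mm tall, behind the press to the right. Origin under its centre.

How it is judged:
By the outcome, as a careful person would: the job done as asked, in the order asked, and still so for the second after the job is handed in, while the arm keeps its last pose, push and grip.
It also fails if it takes over 56 s, if anything falls off the work surface, if the arm or the gripper's body presses on something with over 40 N, if the wrist force passes 120 N, or if a joint passes its speed limit or range.

### The arm

A 7-joint arm with a two-finger parallel gripper is mounted at the origin on a cart in front of the work surface, level with it; the furniture and walls round the work are solid. World frame = base frame: x ahead of the robot, y to its left, z up, the work surface at z = 0. Lengths are in m, angles in rad, forces in N, time in s.
With the tool pointing down it reaches from about 0.4 to 0.85 m from the base axis. Payload 10.4 kg.
Tool frame: the origin (TCP) lies midway between the tips of the shut fingers; the grasp point (between the pads) lies 19 mm behind it; z points along the fingers, x is the direction in which the jaws open and shut, and the axes are right-handed (so a half turn about z gives the same grasp; the last joint's range is limited). The gripper opens to 87 mm and grips with 3 to 60 N. Pads are 19 mm wide; open, the fingers measure 117 mm over their backs; the gripper's body (75 mm by 190 mm) begins 51 mm behind the grasp point.
Start: joints at [1.147, 0.332, -0.065, 1.46, 0.022, 1.35, -0.088], TCP at [0.244, -0.575, 0.223] pointing down, gripper open.
Joint ranges: [-2.6, 2.6], [-0.5, 2.12], [-1.47, 1.34], [0.16, 2.42], [-1.27, 4.41], [0.06, 2.06], [-2.6, 2.6]. Speed limits (rad/s): [2.22, 2.22, 2.79, 2.79, 3.14, 3.14, 3.14].

### API

Orientations are given as a unit quaternion [x, y, z, w].
In Python, from bench import r gives the robot as it stands. The module is installed in compiled form; this text tells all that it offers.
- The arm moves only by the tool play_rows, never from a script. Its argument "commands" is a list of rows, each a list of 7 numbers: the shift along the world's x, y, z in cm, then the turn, a rotation vector about the world's x, y, z in rad, then the finger opening in cm, from 0 to 8.7. A call has 1 to 20 rows; each row shifts and turns the commanded pose from where the row before left it; what a row does not reach is not made up. A row lasts 1/8 s, in which the tool goes at most 62.5 mm and 10.7 degrees, less where a joint would pass 70% of its speed; a pose out of reach is approached as far as the arm can. A call is refused whole if a number of a shift passes 6.25 or a number of a turn 0.188, either way. A call with a gripper value outside its range is refused whole. The fingers move at their own pace and stop on an object; "grip_force" is the grip in N (left out, the last holds). Time passes only in rows, so rows that do not move let the fingers close. It gives the time, the measured TCP pose, the force and the opening at its end, in the units of the state.
- r.read_state(): the state, without advancing time (a new reading comes with each control period).
- r.camera(name): name is "scene" or "top"; returns a dict with "img" (384x512x3 uint8, red, green, blue), "K" (3x3 intrinsics, pixels), "k1" (the pictures are not rectified: a ray, as slopes to the right and down, at radius r is drawn at 1 + k1 r^2 times it, then the intrinsics apply), "camera_from_world" (4x4, takes a point from world to camera coordinates). Camera axes: x right, y down, z forward; pixel columns grow to the right and rows downward; lengths in m; the calibration is good to about 2 mm. A picture is of the moment at which its call begins. There is no depth.
- r.close_job(): hands the job in, once; it reports no verdict.
The state is a dict: "time": time; "joint_positions": joint angles; "joint_vel": joint speeds; "joint_torque": joint torques, N m; "ee_pos": TCP position; "eef_rot": TCP orientation; "ft_force": force on the tool from outside, world axes, zero at the start; "torque": the same for the moment, N m; "width": finger opening in m.
Only numpy, scipy, OpenCV 4.12 (cv2) and the standard library are available. Lean on these libraries where they do the work, as an engineer would, in place of code of your own. Each camera call takes 0.05 s, during which the arm holds its last target. There are 200 camera calls.

## Working session

There is one attempt and no reset: what is moved stays moved. The work goes in short steps, Python scripts to look and compute and a tool call to move; the robot and the scene stay as the last step left them, time stands still between calls to the robot, and variables do not carry over. Pictures are saved under pics/ and viewed, about 8 in all and at most 12, crops included, and the job is handed in when it is done.

Besides the shell and the picture viewer there is one more tool, called after "Emit:" as a command line: name --pt "numbers of a row" for each row, then --argument value for the rest. play_rows: Moves the arm, as the interface text tells. Its arguments: {"type":"object","properties":{"commands":{"type":"array","items":{"type":"array","items":{"type":"number"}}},"grip_force":{"type":"number"}},"required":["commands"]}

```bash
mkdir -p pics
cat > h.py <<'E'
import numpy as np, cv2
from bench import r
def cam(n):
    c=r.camera(n); return c
def save(c,f): cv2.imwrite('pics/'+f,cv2.cvtColor(c['img'],cv2.COLOR_RGB2BGR))
def ray(c,u,v):
    K=np.array(c['K']);T=np.array(c['camera_from_world'])
    d=np.array([(u-K[0,2])/K[0,0],(v-K[1,2])/K[1,1]]);s=d.copy()
    for _ in range(30): s=d/(1+c['k1']*(s@s))
    R=T[:3,:3]; o=-R.T@T[:3,3]; w=R.T@np.array([s[0],s[1],1]); return o,w/np.linalg.norm(w)
def plane(c,u,v,z):
    o,w=ray(c,u,v); return o+w*(z-o[2])/w[2]
def tri(c1,p1,c2,p2):
    o1,a=ray(c1,*p1);o2,b=ray(c2,*p2)
    s=np.linalg.lstsq(np.c_[a,-b],o2-o1,rcond=None)[0]
    x,y=o1+a*s[0],o2+b*s[1]; return (x+y)/2,np.linalg.norm(x-y)
def proj(c,P):
    q=np.array(c['camera_from_world'])@np.r_[P,1]; s=q[:2]/q[2]; s=s*(1+c['k1']*(s@s))
    K=np.array(c['K']); return np.array([K[0,0]*s[0]+K[0,2],K[1,1]*s[1]+K[1,2]])
E
python3 - <<'E'
from h import *
for n in('scene','top'):
    c=cam(n); save(c,n+'0.png'); o=ray(c,256,192); print(n,o,c['k1'],c['K'])
print(r.read_state())
a=cv2.imread('pics/scene0.png');b=cv2.imread('pics/top0.png')
E
```

```text
scene (array([-0.31783358, -0.58735518,  0.61621814]), array([ 0.70602629,  0.5615384 , -0.43151072])) 0.00472022914790337 [[467.71489335   0.         258.28817678]
 [  0.         467.71489335 187.10514329]
 [  0.           0.           1.        ]]
top (array([0.41301234, 0.10160506, 1.30626459]), array([ 0.08889313, -0.00345315, -0.99603518])) -0.11894339017476946 [[412.08597404   0.         259.37679067]
 [  0.         412.08597404 184.42607224]
 [  0.           0.           1.        ]]
{'time': 0.1, 'joint_positions': array([ 1.14741125,  0.33282738, -0.06467527,  1.46085647,  0.0215926 ,
        1.34993652, -0.08848551]), 'joint_vel': array([ 0.0009272 , -0.00109113, -0.00165674, -0.00346787, -0.00116598,
       -0.00060291, -0.00167069]), 'joint_torque': array([ 1.14737330e-03, -6.24542499e+01,  2.42549856e-02, -3.90713847e+01,
       -6.14385610e-02,  3.66039842e-02,  9.79799188e-05]), 'ee_pos': array([ 0.24368197, -0.5751467 ,  0.22182218]), 'eef_rot': array([ 8.33711195e-01, -5.52200326e-01, -5.72160220e-04, -3.41614549e-04]), 'ft_force': array([-0.31147858, -0.3230906 ,  0.11510691]), 'torque': array([-0.00650801, -0.01181583, -0.01605707]), 'width': 0.08694191693390001}
```

View pics/scene0.png

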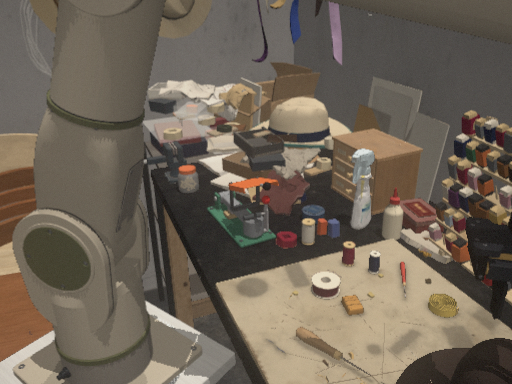

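View pics/top0.png

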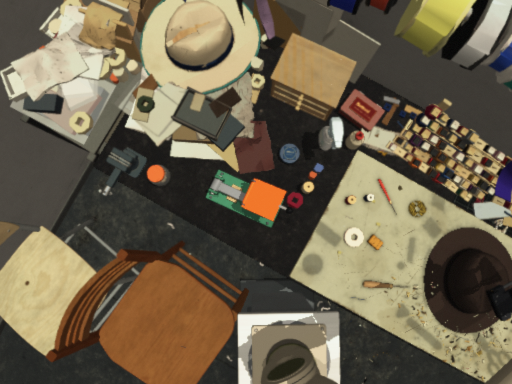

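The scene view shows the press at about (240,215), and the top view has it at (247,198). In the top view the orange guard is at (264,200) and the coupler end points right. Next I measure the plate and view enlarged crops.

Run:
```python
from h import *
cs=cam('scene');ct=cam('top')
hs=cv2.cvtColor(ct['img'],cv2.COLOR_RGB2HSV)
m=cv2.inRange(hs[160:235,195:300],(50,80,40),(90,255,255))
pts=np.argwhere(m>0)[:,::-1]+[195,160]
n,l,st,ce=cv2.connectedComponentsWithStats(m);print(st)
W=np.array([plane(ct,u,v,.01)[:2] for u,v in pts]).astype(np.float32)
rect=cv2.minAreaRect(W);print(rect);
print(cv2.boxPoints(rect))
mo=cv2.inRange(hs[160:235,195:300],(3,170,150),(15,255,255))
po=np.argwhere(mo>0)[:,::-1]+[195,160]
Wo=np.array([plane(ct,u,v,.125)[:2] for u,v in po]).astype(np.float32)
print(cv2.minAreaRect(Wo))
a=cs['img'][155:260,190:320];b=ct['img'][155:240,195:300]
f=lambda x:cv2.cvtColor(cv2.resize(x,(600 if x is a else 600,None) if 0 else None,fx=4.6,fy=4.6,interpolation=cv2.INTER_CUBIC),cv2.COLOR_RGB2BGR)
cv2.imwrite('pics/a.png',f(a));cv2.imwrite('pics/b.png',f(b))
```

```text
[[   0    0  105   75 6991]
 [  19    9   35   23  303]
 [  10   28   69   40  577]
 [  87   43    1    1    1]
 [  82   54    1    2    2]
 [  80   58    1    1    1]]
((0.5097357034683228, 0.13496936857700348), (0.2326933890581131, 0.10193950682878494), 64.3929672241211)
[[0.4134876  0.05207925]
 [0.50541455 0.00802136]
 [0.6059838  0.21785949]
 [0.51405686 0.26191738]]
((0.4994550943374634, 0.07775562256574631), (0.10358896106481552, 0.09411857277154922), 65.29857635498047)
```

View pics/a.png

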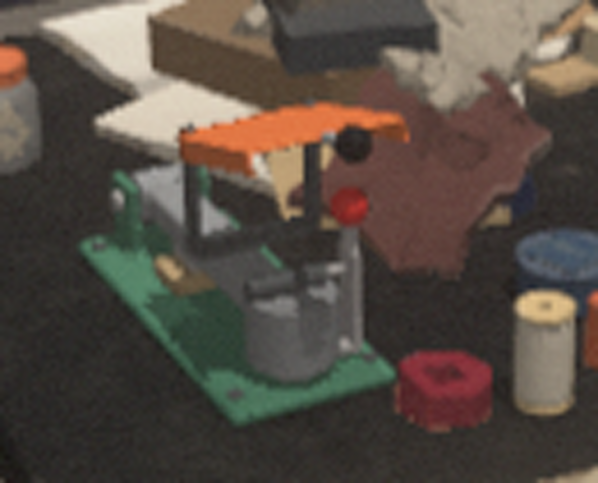

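View pics/b.png

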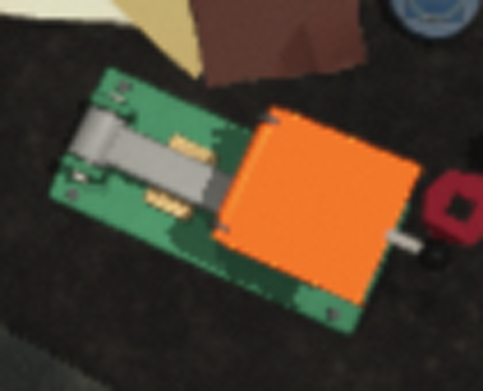

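```bash
cat >> h.py <<'E'
C=np.array([0.5097,0.1350,0]);A=np.radians(64.4)
ex=np.array([np.cos(A),np.sin(A),0]);ey=np.array([-np.sin(A),np.cos(A),0])
def w(x,y,z): return C+ex*x/1e3+ey*y/1e3+np.array([0,0,z/1e3])
def loc(P): d=np.array(P)-C; return 1e3*np.array([d@ex,d@ey,d[2]])
def gk(g): return w(-10-132*np.cos(g)+2*np.sin(0),-13,122+132*np.sin(g)+2)
E
python3 - <<'E'
from h import *
cs=cam('scene');ct=cam('top')
print('gk',[ (g,gk(g).round(4),proj(cs,gk(g)).round(1),proj(ct,gk(g)).round(1)) for g in (0,.1,.2,.3)])
P,e=tri(cs,(266.7,186.1),ct,(288.9,210.4));print(P,e,loc(P))
k=w(-85,-36,100);print('latch',k,proj(cs,k))
hs=cv2.cvtColor(cs['img'],cv2.COLOR_RGB2HSV)
def cen(m,x0,y0): 
    q=cv2.moments(m,True);return q['m10']/q['m00']+x0,q['m01']/q['m00']+y0,q['m00']
s=hs[190:215,255:280];print(cen(cv2.inRange(s,(0,150,90),(8,255,255))|cv2.inRange(s,(172,150,90),(180,255,255)),255,190))
from scipy.spatial.transform import Rotation as R
print(R.from_quat(r.read_state()['eef_rot']).as_matrix().round(3))
E
```

```text
gk [(0, array([0.4601, 0.0013, 0.124 ]), array([266.3, 201.7]), array([289.8, 211.9])), (0.1, array([0.4604, 0.0019, 0.1372]), array([266.1, 196.5]), array([289.9, 211.6])), (0.2, array([0.4612, 0.0037, 0.1502]), array([265.6, 191.2]), array([289.7, 211.1])), (0.3, array([0.4626, 0.0066, 0.163 ]), array([264.9, 185.6]), array([289. , 210.4]))]
[0.46399575 0.0051865  0.16140549] 0.004222212697158646 [-136.81818905  -14.87298607  161.40549101]
latch [0.50543868 0.04278915 0.1       ] [263.95242399 199.25932465]
(265.52, 199.36, 50.0)
[[ 0.39  -0.921 -0.   ]
 [-0.921 -0.39   0.   ]
 [-0.     0.    -1.   ]]
```

Emit:
play_rows --pt "0 0 3 0 0 0 6" --pt "0 0 3 0 0 0 6" --pt "1.5 4 1 0 0 0.06 6" --pt "1.5 4 0 0 0 0.06 6" --pt "1.5 4 0 0 0 0.06 6" --pt "1.5 4 0 0 0 0.06 6" --pt "1.5 4 0 0 0 0.06 6" --pt "1.5 4 0 0 0 0.06 6" --pt "1.5 4 0 0 0 0.06 6" --pt "1.5 4 0 0 0 0.06 6" --pt "1.5 4 0 0 0 0.06 6" --pt "1.5 4 0 0 0 0.06 6" --pt "1.5 4 0 0 0 0.06 6" --pt "1.5 4 0 0 0 0.06 6" --pt "1.5 4 0 0 0 0 6" --pt "1.5 4 0 0 0 0 6" --pt "0 0 0 0 0 0 5" --pt "0 0 0 0 0 0 5"

```text
time: 2.55
ee_pos: [0.4537, -0.0162, 0.2925]
eef_rot: [0.975, -0.223, -0.0, 0.0]
ft_force: [1.1, -0.7, 0.3]
width: 0.0514
```

Emit:
play_rows --pt "1.0 2.0 -2 0 0 0 5" --pt "0 0 -4 0 0 0 5" --pt "0 0 -3 0 0 0 5" --pt "0 0 -3 0 0 0 5" --pt "0 0 -2.2 0 0 0 5" --pt "0 0 0 0 0 0 5" --pt "0 0 0 0 0 0 5"

```text
time: 3.42
ee_pos: [0.4643, 0.0038, 0.1515]
eef_rot: [0.975, -0.224, 0.001, 0.0]
ft_force: [0.3, -0.8, -0.1]
width: 0.0502
```

Run:
```python
from h import *
cs=cam('scene');ct=cam('top')
a=cs['img'][140:240,200:330];b=ct['img'][150:240,200:330]
f=lambda x:cv2.cvtColor(cv2.resize(x,(520,int(x.shape[0]*4)),interpolation=cv2.INTER_CUBIC),cv2.COLOR_RGB2BGR)
cv2.imwrite('pics/c.png',np.vstack([f(a),f(b)])[:600*2][:760:1] if 0 else cv2.resize(np.vstack([f(a),f(b)]),None,fx=.78,fy=.78))
```

```text
(no output)
```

View pics/c.png

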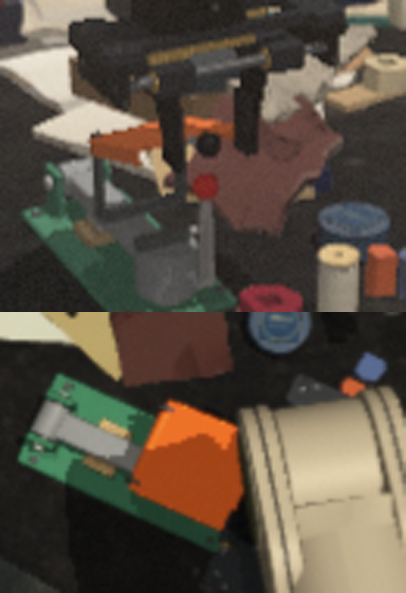

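The black knob, at (208,145) in the crop, sits midway between the two fingers, so I close on it.

Emit:
play_rows --pt "0 0 0 0 0 0 3" --pt "0 0 0 0 0 0 1.5" --pt "0 0 0 0 0 0 1.2" --pt "0 0 0 0 0 0 1.2" --pt "0 0 0 0 0 0 1.2" --pt "0 0 0 0 0 0 1.2" --grip_force 14

```text
time: 4.28
ee_pos: [0.4642, 0.0044, 0.1507]
eef_rot: [0.975, -0.223, 0.0, -0.0]
ft_force: [1.8, -1.1, -1.6]
width: 0.0188
```

Run:
```python
from h import *
s=r.read_state();T=s['ee_pos'];print(T,s['width'],s['ft_force'],loc(T))
g0=.29
for g in np.r_[.29,np.linspace(.4,1.92,14)]: print(round(g,3),((gk(g)-gk(g0))*100).round(2))
```

```text
[0.46415706 0.00440038 0.15067961] 0.018768505922367583 [ 1.79486958 -1.12338327 -1.60940919] [-137.45743854  -15.35812591  150.67960535]
0.29 [0. 0. 0.]
0.4 [0.21 0.44 1.37]
0.517 [0.51 1.06 2.75]
0.634 [0.87 1.82 4.04]
0.751 [1.3  2.7  5.23]
0.868 [1.78 3.71 6.29]
0.985 [2.31 4.82 7.22]
1.102 [2.89 6.02 8.  ]
1.218 [3.5  7.3  8.61]
1.335 [4.14 8.63 9.06]
1.452 [ 4.79 10.    9.33]
1.569 [ 5.46 11.39  9.43]
1.686 [ 6.12 12.78  9.34]
1.803 [ 6.78 14.15  9.07]
1.92 [ 7.42 15.48  8.63]
```

Emit:
play_rows --pt "0.2 0.45 1.35 0 0 0 1.2" --pt "0.3 0.6 1.4 0 0 0 1.2" --pt "0.35 0.75 1.3 0 0 0 1.2" --pt "0.45 0.9 1.2 0 0 0 1.2" --pt "0.5 1.0 1.05 0 0 0 1.2" --pt "0.5 1.1 0.9 0 0 0 1.2" --pt "0.6 1.2 0.8 0 0 0 1.2" --pt "0 0 0 0 0 0 1.2"

```text
time: 5.28
ee_pos: [0.4933, 0.0658, 0.231]
eef_rot: [0.975, -0.222, 0.0, -0.0]
ft_force: [2.8, 0.6, -0.7]
width: 0.0187
```

Emit:
play_rows --pt "0.6 1.3 0.6 0 0 0 1.2" --pt "0.65 1.3 0.45 0 0 0 1.2" --pt "0.65 1.4 0.27 0 0 0 1.2" --pt "0.65 1.4 0.1 0 0 0 1.2" --pt "0.65 1.4 -0.1 0 0 0 1.2" --pt "0.65 1.35 -0.27 0 0 0 1.2" --pt "0.65 1.35 -0.45 0 0 0 1.2" --pt "0 0 0 0 0 0 1.2" --pt "0 0 0 0 0 0 1.2"

```text
time: 6.4
ee_pos: [0.5379, 0.1598, 0.2367]
eef_rot: [0.975, -0.223, -0.0, -0.0]
ft_force: [0.1, 0.5, -2.7]
width: 0.0186
```

```bash
sed -i 's/^C=.*,0\]);A/C=np.array([0.5118,0.1340,0]);A/' h.py
python3 - <<'E'
from h import *
s=r.read_state();T=s['ee_pos'];L=loc(T);print(T,s['width'],s['ft_force'],L)
print('end x expect',-10-132*np.cos(1.92), 'est angle from dx', np.degrees(np.arccos(-(L[0]+10)/132)))
k=w(-85,-36,100);print('latch',k)
cs=cam('scene');print(proj(cs,k)); 
a=cs['img'][110:250,190:330]
cv2.imwrite('pics/d.png',cv2.cvtColor(cv2.resize(a,None,fx=4,fy=4,interpolation=cv2.INTER_CUBIC),cv2.COLOR_RGB2BGR))
E
```

```text
[0.53786309 0.15984917 0.23665556] 0.01862242611546115 [ 0.0889748   0.47091824 -2.72052153] [ 34.5731169  -12.33548595 236.65555981]
end x expect 35.16375395191856 est angle from dx 109.73529345252311
latch [0.50753868 0.04178915 0.1       ]
[264.78557883 199.05726552]
```

View pics/d.png

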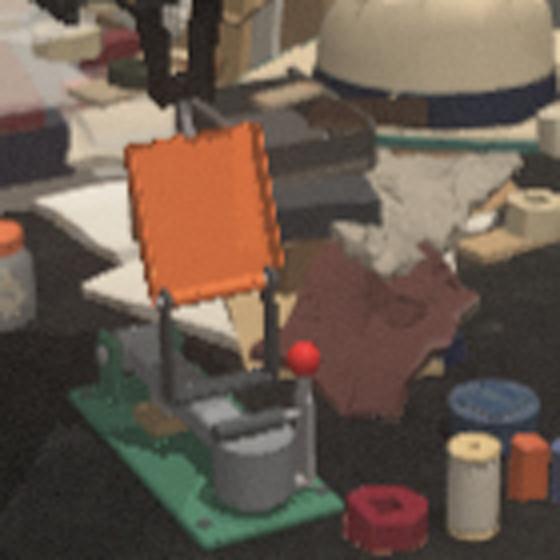

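The guard stands past upright, with its panel at crop (205,215). The red knob at (303,357) is free and matches the prediction to about 1 px. Next I release the guard, rise, and move over the latch knob.

Emit:
play_rows --pt "0 0 0 0 0 0 2.4" --pt "0 0 0 0 0 0 3.5" --pt "0 0 0 0 0 0 4.5" --pt "0 0 0 0 0 0 4.5" --pt "0 0 2 0 0 0 4.5" --pt "0 0 3 0 0 0 4.5" --pt "0 0 2 0 0 0 4.5" --pt "-0.6 -2.4 0 0 0 0 4.5" --pt "-0.6 -2.4 0 0 0 0 4.5" --pt "-0.6 -2.4 0 0 0 0 4.5" --pt "-0.6 -2.4 0 0 0 0 4.5" --pt "-0.6 -2.2 0 0 0 0 4.5" --pt "0 0 0 0 0 0 4.5" --pt "0 0 0 0 0 0 4.5"

```text
time: 8.2
ee_pos: [0.5079, 0.0423, 0.3067]
eef_rot: [0.975, -0.223, 0.0, -0.0]
ft_force: [0.1, 0.2, 0.1]
width: 0.0451
```

Run:
```python
from h import *
s=r.read_state();print(s['ee_pos'],s['width'],s['ft_force'],loc(s['ee_pos']))
cs=cam('scene');ct=cam('top')
hs=cv2.cvtColor(cs['img'],cv2.COLOR_RGB2HSV)[180:215,250:285]
m=cv2.inRange(hs,(0,150,90),(8,255,255))|cv2.inRange(hs,(172,150,90),(180,255,255))
q=cv2.moments(m,True);u,v=q['m10']/q['m00']+250,q['m01']/q['m00']+180;P=plane(cs,u,v,.1);print(u,v,P,loc(P))
# guard knob angle: scene ray vs the plane local y=-13
hs=cs['img'][100:160,210:265].astype(int)
a=cs['img'][90:250,190:330]
cv2.imwrite('pics/e.png',cv2.cvtColor(cv2.resize(a,None,fx=3.75,fy=3.75,interpolation=cv2.INTER_CUBIC),cv2.COLOR_RGB2BGR))
for g in (1.8,1.92,2.05): print(g,(proj(cs,gk(g))-[190,90])*3.75)
```

```text
[0.50791736 0.0422767  0.30665949] 0.04506366909647348 [0.05030206 0.24394309 0.06378939] [-84.39668805 -36.13083984 306.65949302]
265.56140350877195 199.17543859649123 [0.5081349 0.0398337 0.1      ] [-86.50586581 -37.38260998 100.        ]
1.8 [174.73004538 150.09776637]
1.92 [165.73417096 150.41580011]
2.05 [156.7873259  153.85905442]
```

View pics/e.png

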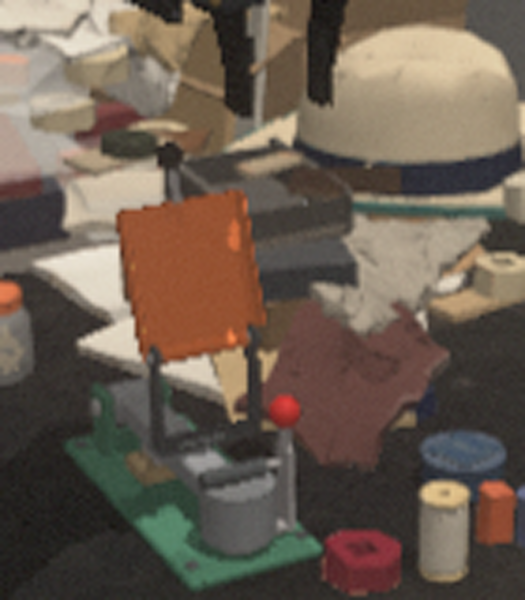

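Emit:
play_rows --pt "0 -0.1 -4 0 0 0 4.5" --pt "0 0 -4 0 0 0 4.5" --pt "0 0 -4 0 0 0 4.5" --pt "0 0 -3 0 0 0 4.5" --pt "0 0 -3 0 0 0 4.5" --pt "0 0 -2.5 0 0 0 4.5" --pt "0 0 -1.5 0 0 0 4.5" --pt "0 0 0 0 0 0 4.5" --pt "0 0 0 0 0 0 4.5"

```text
time: 9.43
ee_pos: [0.5085, 0.0408, 0.0875]
eef_rot: [0.975, -0.223, 0.001, -0.0]
ft_force: [0.5, 1.0, 0.1]
width: 0.045
```

Run:
```python
from h import *
s=r.read_state();print(s['ee_pos'],s['width'],s['ft_force'],loc(s['ee_pos']))
cs=cam('scene')
a=cs['img'][100:250,190:330]
cv2.imwrite('pics/f.png',cv2.cvtColor(cv2.resize(a,None,fx=3.9,fy=3.9,interpolation=cv2.INTER_CUBIC),cv2.COLOR_RGB2BGR))
```

```text
[0.50851162 0.0408     0.08748421] 0.04504083165688168 [0.537297   1.01871952 0.08289764] [-85.47165866 -37.30482172  87.48421048]
```

View pics/f.png

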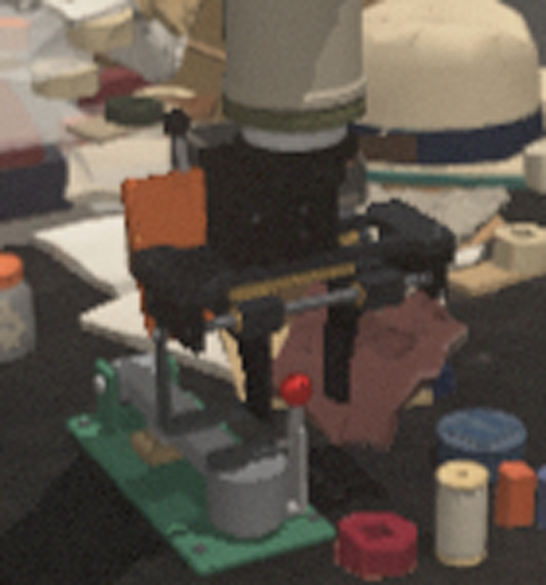

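The red knob, at (297,390), lies midway between the fingertips at (258,415) and (338,400). I close on it firmly.

Emit:
play_rows --pt "0 0 0 0 0 0 3" --pt "0 0 0 0 0 0 2" --pt "0 0 0 0 0 0 1.2" --pt "0 0 0 0 0 0 1.2" --pt "0 0 0 0 0 0 1.2" --pt "0 0 0 0 0 0 1.2" --grip_force 35

```text
time: 10.22
ee_pos: [0.5071, 0.0409, 0.0866]
eef_rot: [0.975, -0.223, -0.001, 0.0]
ft_force: [-6.1, 1.3, 5.9]
width: 0.0197
```

Emit:
play_rows --pt "0 0 0 0 0 0 3" --pt "0 0 0 0 0 0 3.5" --pt "0 0 -0.4 0 0 0 3.5" --pt "0 0 0 0 0 0 3.5" --pt "0 0 0 0 0 0 2" --pt "0 0 0 0 0 0 1.2" --pt "0 0 0 0 0 0 1.2" --pt "0 0 0 0 0 0 1.2" --pt "0 0 0 0 0 0 1.2" --grip_force 35

```text
time: 11.35
ee_pos: [0.5071, 0.0409, 0.0825]
eef_rot: [0.975, -0.223, -0.001, 0.0]
ft_force: [-4.8, 1.7, 4.5]
width: 0.0199
```

Emit:
play_rows --pt "0.3 -0.15 0 0 0 0 1.2" --pt "0.3 -0.15 0 0 0 0 1.2" --pt "0.3 -0.15 0 0 0 0 1.2" --pt "0.3 -0.15 0 0 0 0 1.2" --pt "0.25 -0.1 0 0 0 0 1.2" --pt "0 0 0 0 0 0 1.2" --pt "0 0 0 0 0 0 1.2"

```text
time: 12.22
ee_pos: [0.521, 0.0343, 0.0825]
eef_rot: [0.975, -0.223, -0.001, 0.0]
ft_force: [-8.5, 3.4, 6.9]
width: 0.0201
```

Run:
```python
from h import *
s=r.read_state();print(s['ee_pos'],s['width'],s['ft_force'],loc(s['ee_pos']),'F local',s['ft_force']@ex,s['ft_force']@ey)
p=lambda a:np.array([-180*np.cos(a)+60*np.sin(a),60*np.cos(a)+180*np.sin(a)])
for a in range(0,27,5): d=p(np.radians(a))-p(0); print(a,(ex*d[0]/10)[:2].round(2),(d[1]/10).round(2))
```

```text
[0.52100394 0.03434051 0.08245389] 0.020084807865237777 [-8.51944088  3.35358022  6.93119899] [-85.89928428 -51.36185514  82.45389017] F local -0.6567612656932335 9.132143110325162
0 [0. 0.] 0.0
5 [0.26 0.53] 1.55
10 [0.57 1.19] 3.03
15 [0.94 1.95] 4.45
20 [1.36 2.83] 5.79
25 [1.82 3.81] 7.04
```

Spring force is 9.1 N, which corresponds to about 15 mm of travel, so the bolt is clear. I start the lift.

Emit:
play_rows --pt "0.08 0.17 0.5 0 0 0 1.2" --pt "0.08 0.18 0.5 0 0 0 1.2" --pt "0.1 0.18 0.55 0 0 0 1.2" --pt "0 0 0 0 0 0 1.2"

```text
time: 12.72
ee_pos: [0.5225, 0.0396, 0.097]
eef_rot: [0.975, -0.223, -0.002, 0.0]
ft_force: [-8.5, 3.4, -4.3]
width: 0.0199
```

Emit:
play_rows --pt "0.1 0.22 0.5 0 0 0 1.2" --pt "0.1 0.22 0.5 0 0 0 1.2" --pt "0.11 0.22 0.48 0 0 0 1.2" --pt "0.12 0.25 0.47 0 0 0 1.2" --pt "0.12 0.25 0.47 0 0 0 1.2" --pt "0.13 0.26 0.48 0 0 0 1.2" --pt "0.14 0.29 0.45 0 0 0 1.2" --pt "0.14 0.29 0.45 0 0 0 1.2" --pt "0.14 0.3 0.44 0 0 0 1.2" --pt "0.15 0.33 0.42 0 0 0 1.2" --pt "0.15 0.33 0.42 0 0 0 1.2" --pt "0.16 0.32 0.41 0 0 0 1.2" --pt "0 0 0 0 0 0 1.2" --pt "0 0 0 0 0 0 1.2" --pt "0 0 0 0 0 0 1.2" --pt "0 0 0 0 0 0 1.2"

```text
time: 14.72
ee_pos: [0.538, 0.0722, 0.1515]
eef_rot: [0.975, -0.223, -0.003, 0.001]
ft_force: [-8.5, 2.3, -2.9]
width: 0.0198
```

Run:
```python
from h import *
s=r.read_state();print(s['ee_pos'],s['width'],s['ft_force'],loc(s['ee_pos']),abs(s['joint_vel']).max())
cs=cam('scene')
a=cs['img'][80:250,180:340]
cv2.imwrite('pics/g.png',cv2.cvtColor(cv2.resize(a,None,fx=3.5,fy=3.5,interpolation=cv2.INTER_CUBIC),cv2.COLOR_RGB2BGR))
t=np.radians(25);d=np.array([-180*np.cos(t)+60*np.sin(t),60*np.cos(t)+180*np.sin(t)])
print('knob px expected',(proj(cs,w(95+d[0],-51,40+d[1]))-[180,80])*3.5)
```

```text
[0.53802212 0.07219346 0.15150076] 0.01975556156157405 [-8.50592256  2.32082484 -2.87095609] [-44.40894069 -50.35368442 151.50075658] 0.000875229948690857
knob px expected [287.02356972 300.76417983]
```

View pics/g.png

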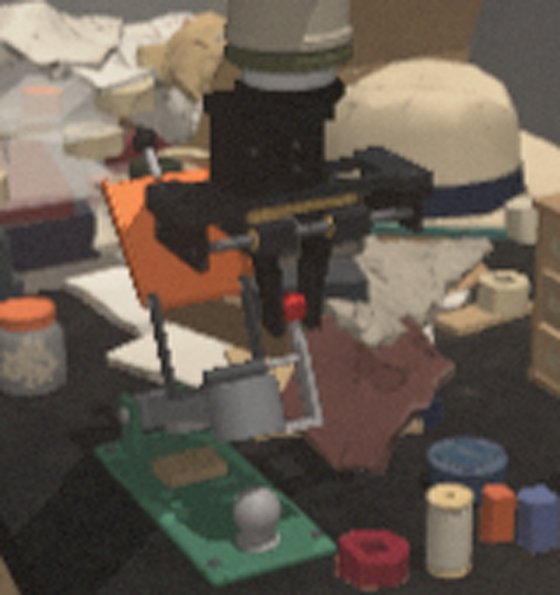

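The arm is lifted clear of the ball stud at (257,515), and the knob at (293,307) is gripped. A numeric check on the guard angle, then I hand in.

Run:
```python
from h import *
cs=cam('scene')
def rot(x,z,a): return 95+(x-95)*np.cos(a)+(z-40)*np.sin(a), 40+(z-40)*np.cos(a)-(x-95)*np.sin(a)
for t in (22,25,28):
  a=np.radians(t)
  for g in (1.75,1.92,2.1):
    X,Z=rot(-10-132*np.cos(g),122+132*np.sin(g),a); print(t,g,(proj(cs,w(X,-13,Z))-[180,80])*3.5)
s=r.read_state();print(s['ee_pos'],s['ft_force'],s['width'])
r.close_job()
```

```text
22 1.75 [154.12847906 128.19976379]
22 1.92 [145.86096719 139.61105996]
22 2.1 [138.97435312 156.04958606]
25 1.75 [148.04398251 124.96841201]
25 1.92 [140.3661672  137.73662706]
25 2.1 [134.12942098 155.40454897]
28 1.75 [142.11936777 122.59304858]
28 1.92 [135.03936948 136.64631892]
28 2.1 [129.45434149 155.46296332]
[0.53802612 0.07218477 0.15150027] [-8.36783389  2.25311109 -2.66352039] 0.02020953783595861
the job is handed in; nothing more can be done
```

The press is open and I handed the job in at about 15 s of the 56 s. The arm is raised to about 25 degrees, with the gripper still holding the red knob at rest.

- **Guard:** I gripped its black knob and folded it up to about 110 degrees. The release left it standing. In the last picture its knob is at crop pixel (147,140), against (140,138) predicted for 110 degrees. That 7-pixel gap (2 px in the camera image, about 4 mm) is about the same offset I saw all along.
- **Latch:** I gripped the red knob and pulled it about 15 mm away from the robot. The measured 9.1 N spring force agrees with that.
- **Lift:** With the latch pulled, I lifted the arm off the ball stud. A knob rise of 69 mm gives about 25 degrees. The last picture shows the stud free.
- **At hand-in:** Joint speed was near zero and the opening was about 20 mm. That is 2 mm under the knob's 22 mm, which I put down to soft pads or an off-centre grip. The knob did not slip during the pull or the lift.
- **Bystanders:** None looked moved in the views, and no unexpected contact forces showed up.

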